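Reset three returned switches before restocking

ROBOT

A 6-joint arm with a two-finger parallel gripper is mounted at the origin on the work surface. World frame = base frame: x ahead of the robot, y to its left, z up, the work surface at z = 0. Lengths are in m, angles in rad, forces in N, time in s.
With the tool pointing down it reaches from about 0.375 to 0.975 m from the base axis. Payload 3.8 kg.
Tool frame: the origin (TCP) lies midway between the tips of the shut fingers; the grasp point (between the pads) lies 19 mm behind it; z points along the fingers, y is the line along which they close (so a half turn about z gives the same grasp; the last joint's range is limited). The gripper opens to 88 mm and grips with 3 to 60 N. Pads are 18 mm wide; open, the fingers measure 123 mm over their backs; the gripper's body (75 mm by 187 mm) begins 45 mm behind the grasp point.
Start: joints at [-1.368, 0.264, 1.604, -0, 1.274, -0.037], TCP at [0.16, -0.656, 0.206] pointing down, gripper open.
Joint ranges: [-2.63, 2.63], [-0.94, 2.18], [0.31, 2.57], [-1.31, 4.45], [0, 2.66], [-2.55, 2.55]. Speed limits (rad/s): [2.57, 2.57, 3.14, 3.14, 3.14, 3.14].

INTERFACE

Orientations are given as a unit quaternion [w, x, y, z].
In Python, from bench import env, capture, camera_model, outline_of, place_of gives the robot as it stands. The module is installed in compiled form; this text tells all that it offers.
- The arm moves only by the shell command python3 -m creep 'ROWS'. ROWS is JSON, a list of rows, each an object with "jaw": the gripper command: -1 is fully open, 1 is shut, values between are in proportion; "dp": the shift along the tool's x, y, z in units of 30 mm (1.0 is 30 mm), a list of three; "yaw": the turn about the tool's z in units of 8 degrees (1.0 is 8 degrees). In form: [{"jaw": jaw, "dp": [dx, dy, dz], "yaw": yaw}, ...]. A call has 1 to 12 rows; each row shifts and turns the commanded pose from where the row before left it, along the tool's axes as they then stand; what a row does not reach is not made up. A row lasts 1/10 s, in which the tool goes at most 50 mm and 8.59 degrees, less where a joint would pass 70% of its speed; a pose out of reach is approached as far as the arm can. A call is refused whole if a number of a shift passes 1 or a number of a turn 1, either way. A call with a gripper value outside its range is refused whole. The fingers move at their own pace and stop on an object; the grip force is fixed at half the most. Time passes only in rows, so rows that do not move let the fingers close. It gives the time, the measured TCP pose, the force, the opening and the grip force at its end, in the units of the state.
- env.observe(): the state, without advancing time (a new reading comes with each control period).
- capture(name): name is "scene" or "top" or "wrist"; returns the picture (384x512x3 uint8, red, green, blue); there is no depth.
- camera_model(name): a dict with "intrinsics" (3x3 intrinsics, pixels), "rvec" (rotation vector, rad) and "tvec" (3), from world to camera coordinates, as OpenCV has them; the wrist camera has in their place "tool_from_camera" (4x4, takes a point from camera to tool coordinates, whose origin is the TCP and whose axes are the flange's). Camera axes: x right, y down, z forward; pixel columns grow to the right and rows downward; lengths in m; the calibration is good to about 2 mm. A picture is of the moment at which its call begins: read the wrist's pose just before it. camera_model takes no time and is no camera call.
- env.job_done(): hands the job in; it is judged then, once.
Trained networks look in the newest picture that a camera, given by its name, has taken for a name from the list of things; names that differ only in an ending like _2 or _b are one class to them, and where a whole thing is asked for, a point or a joint stands for the part that bears it (a point fixed in the world has none). Each returns a list of dicts, best first, with "score" (0 to 1); they miss things now and then, are a little off and sometimes report something else, mostly with a low value. They report only what shows in the picture. A call takes as long as a camera call. They do not tell look-alikes from the thing itself.
- outline_of(thing, camera): "region" (384x512 bool, what is visible of it).
- place_of(thing, camera): "at" ([x, y, z] in m, in the coordinates of the camera as it stood for that picture, good to about 4 mm: a listed point, or the origin of a listed thing).
The state is a dict: "time": time; "joint_positions": joint angles; "dq": joint speeds; "effort": joint torques, N m; "ee_pos": TCP position; "eef_rot": TCP orientation; "wrist_force": force on the tool from outside, world axes, zero at the start; "ft_torque": the same for the moment, N m; "grip_width": finger opening in m; "grip_force": force on a finger pad.
Only numpy, scipy, OpenCV 4.12 (cv2) and the standard library are available. Lean on these libraries where they do the work, as an engineer would, in place of code of your own. Each camera call takes 0.05 s, during which the arm holds its last target. There are 200 camera calls.

TASK

Three devices came back to the parts store with their rubber-capped reset buttons popped up. With a fingertip, gently press each button down to its stop, so that it stays down when you let go, in this order: the round pressure switch, then the boxy upright limit switch, then the low valve block. Leave the devices standing where they are, without picking up or shoving them, and leave everything else on the bench alone.

Things in the scene. Friction and masses are not known exactly. Their poses are not given: they have to be found in the camera images.
- pressure_switch: loose round aluminium can, 62 mm across at its foot, 54 mm above it, 62 mm tall plus a 4 mm collar, 0.55 kg; origin: centre of its underside, z up; the button is on its axis
- limit_switch: loose upright grey box, 46 x 60 mm and 62 mm tall, with a narrower head on top to 78 mm plus a 4 mm collar, bright cover plate on its -x face, short pipe stub on its +y face, 0.6 kg; origin: centre of its underside, z up; the button is above the origin
- valve_block: loose low long aluminium block, 48 (its x) x 100 (its y) x 38 mm tall plus a 4 mm collar, three round ports in its -x face, a grey coil box rising to 50 mm on its +y end (from y = 18 to 48 mm), 0.6 kg; origin: centre of its underside, z up; the button is 26 mm from the origin towards its -y end
- pressure_button_top (a point): centre of the top face of the rubber cap of the round pressure switch's reset button, moves with it; 86 mm above the bench when popped up, 74 mm when fully in (its collar, 34 mm across, is 20 mm below this point when popped up, 8 mm when in)
- limit_button_top (a point): centre of the top face of the rubber cap of the limit switch's reset button, moves with it; 102 mm above the bench when popped up, 90 mm when fully in (its collar, 34 mm across, is 20 mm below this point when popped up, 8 mm when in)
- valve_button_top (a point): centre of the top face of the rubber cap of the valve block's reset button, moves with it; 62 mm above the bench when popped up, 50 mm when fully in (its collar, 34 mm across, is 20 mm below this point when popped up, 8 mm when in)
- pressure_button (a joint): first reset button (with a black rubber cap, 23 mm across) on the round pressure switch: 0 m fully popped up, grows as it is pushed straight down, 0.012 m at the stop; it starts at 0 to 0.002, moves against about 3.5 N of friction (no spring), stays where it is left, and then meets its stop; its rubber cap alone gives way by about 1 mm per 2 N (8 mm at most) and springs back when let go; this does not count in the joint value
- limit_button (a joint): second reset button (with a black rubber cap, 23 mm across) on the limit switch: 0 m fully popped up, grows as it is pushed straight down, 0.012 m at the stop; it starts at 0 to 0.002, moves against about 3.5 N of friction (no spring), stays where it is left, and then meets its stop; its rubber cap alone gives way by about 1 mm per 2 N (8 mm at most) and springs back when let go; this does not count in the joint value
- valve_button (a joint): third reset button (with a black rubber cap, 23 mm across) on the valve block: 0 m fully popped up, grows as it is pushed straight down, 0.012 m at the stop; it starts at 0 to 0.002, moves against about 3.5 N of friction (no spring), stays where it is left, and then meets its stop; its rubber cap alone gives way by about 1 mm per 2 N (8 mm at most) and springs back when let go; this does not count in the joint value
- small_carton: bystander: small loose cardboard carton 45 x 55 x 35 mm; origin under its centre
- spare_block: bystander: loose dark steel manifold cube 42 x 42 x 40 mm, no button; origin under its centre
- bearing: bystander: loose steel bearing ring, 52 mm across, 16 mm high; origin under its centre
- rubber_wheel: bystander: loose black rubber wheel lying flat, 68 mm across, 38 mm high; origin under its centre
- white_carton: bystander: loose white carton 50 x 90 x 40 mm; origin under its centre
- wrench: bystander: loose steel wrench lying flat at the right side
- spool: bystander: loose brass spool, 44 mm across, 42 mm high; origin under its centre
Things that resemble listed ones, but are neither listed nor needed, are in the scene too. What is shaped like the pressure_switch but pink or purple is not meant.

How it is judged:
On the way, in this order (a step that is already met when the one before it is completed fails the run):
1. the round pressure switch's button is pushed in (10.5 mm or more) (value of joint pressure_button above 0.0105 m), for 0.1 s.
2. the limit switch's button is pushed in (10.5 mm or more) (value of joint limit_button above 0.0105 m), for 0.1 s.
3. the valve block's button is pushed in (10.5 mm or more) (value of joint valve_button above 0.0105 m), for 0.1 s.
At the end, for the whole second after the job is handed in: All three buttons are in by at least 10.5 of their 12 mm, and the devices stand upright (within 0.1 rad) and still, each within 25 mm of where it started; bystanders are within 20 mm of where they started (value of joint each of pressure_button, limit_button, valve_button above 0.0105 m and distance of each of pressure_switch, limit_switch, valve_block from where it was at the start of the episode below 0.025 m and angle between each of pressure_switch, limit_switch, valve_block's own z axis and vertical below 0.1 rad and linear speed of each of pressure_switch, limit_switch, valve_block below 0.02 m/s and distance of each of small_carton, spare_block, bearing, rubber_wheel, white_carton, wrench, spool from where it was at the start of the episode below 0.02 m); the robot touches nothing.
It fails at once if the limit switch's button is pressed before the pressure switch's is in (value of joint limit_button above 0.005 m and value of joint pressure_button below 0.0105 m).
It fails at once if the valve block's button is pressed before the limit switch's is in (value of joint valve_button above 0.005 m and value of joint limit_button below 0.0105 m).
It fails at once if a device is pressed or knocked harder than 25 N (contact force between any of the fingers, the arm and pressure_switch above 25 N or contact force between any of the fingers, the arm and limit_switch above 25 N or contact force between any of the fingers, the arm and valve_block above 25 N).
It fails at once if a device is lifted (10 mm), tipped (0.2 rad) or shoved along (30 mm) (height (world z) of any of pressure_switch, limit_switch, valve_block above 0.01 m or angle between any of pressure_switch, limit_switch, valve_block's own z axis and vertical above 0.2 rad or distance of any of pressure_switch, limit_switch, valve_block from where it was at the start of the episode above 0.03 m).
It fails at once if a bystander is moved by more than 20 mm (distance of any of small_carton, spare_block, bearing, rubber_wheel, white_carton, wrench, spool from where it was at the start of the episode above 0.02 m).
It also fails if it takes over 54 s, if anything falls off the work surface, if the arm or the gripper's body presses on something with over 40 N, if the wrist force passes 120 N, or if a joint passes its speed limit or range.

## Working session

There is one attempt and no reset: what is moved stays moved. The work goes in short steps, Python scripts to look and compute and a shell command to move; the robot and the scene stay as the last step left them, time stands still between calls to the robot, and variables do not carry over. Pictures are saved under pics/ and viewed, at most 10 in all, crops included, and the job is handed in when it is done.

```bash
mkdir -p pics; cat > h.py <<'E'
import numpy as np, cv2
from bench import env, capture, camera_model, outline_of, place_of
from scipy.spatial.transform import Rotation as R
def toolpose():
    s=env.observe(); q=s['eef_rot']; return R.from_quat([q[1],q[2],q[3],q[0]]).as_matrix(), np.array(s['ee_pos'])
def cam(name):
    "returns Rwc, pos (world from camera), K"
    m=camera_model(name); K=np.array(m['intrinsics'])
    if 'rvec' in m:
        Rc=cv2.Rodrigues(np.array(m['rvec'],float))[0]; t=np.array(m['tvec']).ravel(); return Rc.T,-Rc.T@t,K
    T=np.array(m['tool_from_camera']); Rt,p=toolpose(); return Rt@T[:3,:3],Rt@T[:3,3]+p,K
def pix2world(name,u,v,z):
    Rw,p,K=cam(name); d=Rw@np.linalg.inv(K)@np.array([u,v,1.]); return p+d*(z-p[2])/d[2]
def shot(name,fn):
    im=capture(name); cv2.imwrite('pics/'+fn,im[:,:,::-1]); return im
E
python3 - <<'E'
from h import *
np.set_printoptions(precision=3,suppress=True)
a=shot('scene','s1.png'); b=shot('top','t1.png')
print(env.observe()); 
for c in ('top','scene'):
    Rw,p,K=cam(c)
    print(c,p)
    for t in ['pressure_switch','limit_switch','valve_block','pressure_button_top','limit_button_top','valve_button_top']:
        print(t,[(round(d['score'],2),Rw@np.array(d['at'])+p) for d in place_of(t,c)[:4]])
E
```

```text
{'time': 0.1, 'joint_positions': array([-1.368,  0.265,  1.605, -0.   ,  1.274, -0.037]), 'dq': array([ 0.001, -0.001, -0.002,  0.001,  0.   , -0.001]), 'effort': array([ -0.   , -50.362, -35.807,   0.073,   0.023,  -0.   ]), 'ee_pos': array([ 0.16 , -0.655,  0.205]), 'eef_rot': array([-0.001,  0.993,  0.12 , -0.   ]), 'wrist_force': array([-0.087, -0.685, -1.042]), 'ft_torque': array([-0.   ,  0.015, -0.017]), 'grip_force': 0.0, 'grip_width': 0.08818320451393727}
top [ 0.332 -0.001  1.579]
pressure_switch [(0.81, array([ 0.535,  0.251, -0.001])), (0.55, array([0.645, 0.24 , 0.004])), (0.49, array([ 0.436, -0.102, -0.001]))]
limit_switch [(0.92, array([ 0.612, -0.046, -0.003]))]
valve_block [(0.96, array([ 0.504, -0.21 , -0.005]))]
pressure_button_top [(0.61, array([0.53 , 0.251, 0.082])), (0.51, array([0.644, 0.238, 0.083])), (0.39, array([0.418, 0.256, 0.083]))]
limit_button_top [(0.51, array([ 0.608, -0.049,  0.102]))]
valve_button_top [(0.59, array([ 0.512, -0.234,  0.057])), (0.21, array([ 0.611, -0.047, -0.004]))]
scene [1.13  0.325 1.189]
pressure_switch [(0.86, array([ 0.417,  0.248, -0.002])), (0.84, array([ 0.635,  0.232, -0.001])), (0.74, array([ 0.431,  0.124, -0.001])), (0.67, array([ 0.529,  0.253, -0.001]))]
limit_switch [(0.98, array([ 0.607, -0.052,  0.001]))]
valve_block [(0.62, array([ 0.498, -0.212,  0.001]))]
pressure_button_top [(0.63, array([0.645, 0.235, 0.087])), (0.53, array([0.533, 0.249, 0.082])), (0.53, array([0.419, 0.246, 0.086])), (0.37, array([ 0.533,  0.249, -0.001]))]
limit_button_top [(0.63, array([ 0.604, -0.047,  0.103]))]
valve_button_top [(0.39, array([ 0.433,  0.126, -0.002])), (0.38, array([ 0.513, -0.238,  0.06 ])), (0.3, array([ 0.741, -0.009,  0.   ]))]
```

View pics/t1.png

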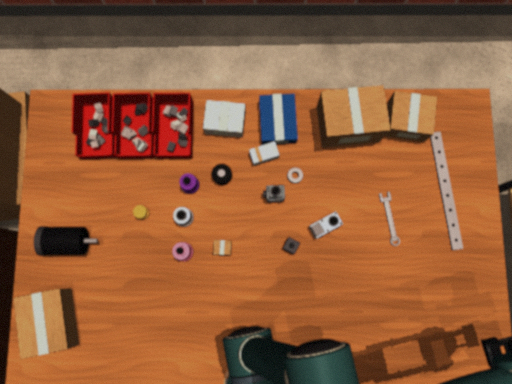

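View pics/s1.png

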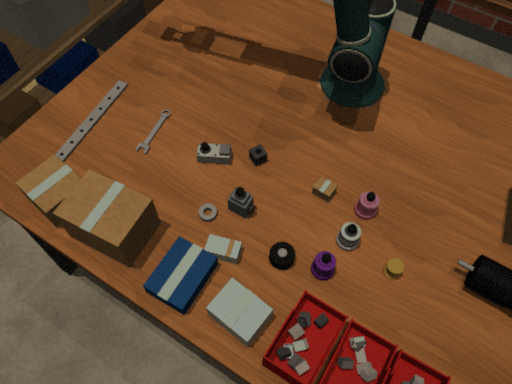

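The top picture shows the silver can at (182,215), flanked by the purple one at (189,183) and the pink one at (181,252). The limit switch is at (274,194) and the valve block at (325,225), with its button at (334,219). Both cameras agree on the world positions. I'm moving above the silver can with the gripper shut.

```bash
python3 -m creep '[{"jaw":1,"dp":[1,-0.75,0],"yaw":0},{"jaw":1,"dp":[1,-0.75,0],"yaw":0},{"jaw":1,"dp":[1,-0.75,0],"yaw":0},{"jaw":1,"dp":[1,-0.75,0],"yaw":0},{"jaw":1,"dp":[1,-0.75,0],"yaw":0},{"jaw":1,"dp":[1,-0.75,0],"yaw":0},{"jaw":1,"dp":[1,-0.75,0],"yaw":0},{"jaw":1,"dp":[1,-0.75,0],"yaw":0},{"jaw":1,"dp":[1,-0.75,0],"yaw":0},{"jaw":1,"dp":[1,-0.75,0],"yaw":0},{"jaw":1,"dp":[1,-0.75,0],"yaw":0},{"jaw":1,"dp":[1,-0.75,0],"yaw":0}]'
python3 -m creep '[{"jaw":1,"dp":[0.4,-0.96,0],"yaw":0},{"jaw":1,"dp":[0.4,-0.96,0],"yaw":0},{"jaw":1,"dp":[0.4,-0.96,0],"yaw":0},{"jaw":1,"dp":[0.4,-0.96,0],"yaw":0},{"jaw":1,"dp":[0.4,-0.96,0],"yaw":0},{"jaw":1,"dp":[0.4,-0.96,0],"yaw":0},{"jaw":1,"dp":[0.4,-0.96,0],"yaw":0},{"jaw":1,"dp":[0.4,-0.96,0],"yaw":0},{"jaw":1,"dp":[0.4,-0.96,0],"yaw":0},{"jaw":1,"dp":[0.4,-0.96,0],"yaw":0},{"jaw":1,"dp":[0.4,-0.96,0],"yaw":0},{"jaw":1,"dp":[0.4,-0.96,0],"yaw":0}]'
```

```text
time: 1.9
ee_pos: [0.4468, -0.3067, 0.2064]
eef_rot: [0.0, 0.993, 0.12, 0.0]
wrist_force: [0.7, -0.7, -0.3]
grip_width: 0.0007
grip_force: 0.0
time: 3.1
ee_pos: [0.5038, 0.0633, 0.2063]
eef_rot: [0.0, 0.993, 0.12, 0.0]
wrist_force: [-0.0, -0.6, -0.4]
grip_width: 0.0003
grip_force: 0.0
```

```bash
python3 -m creep '[{"jaw":1,"dp":[0.4,-0.97,0],"yaw":0},{"jaw":1,"dp":[0.4,-0.97,0],"yaw":0},{"jaw":1,"dp":[0.4,-0.97,0],"yaw":0},{"jaw":1,"dp":[0.4,-0.97,0],"yaw":0},{"jaw":1,"dp":[0.4,-0.97,0],"yaw":0},{"jaw":1,"dp":[0.4,-0.97,0],"yaw":0},{"jaw":1,"dp":[0,0,0],"yaw":0},{"jaw":1,"dp":[0,0,0],"yaw":0}]'
cat >> h.py <<'E'
def look(points,fn):
    "wrist look: world estimates and offset in tool units from the TCP"
    np.set_printoptions(precision=3,suppress=True)
    Rt,p0=toolpose(); Rw,p,K=cam('wrist'); im=shot('wrist',fn)
    print('tcp',p0,'cam',p)
    for t in points:
        for d in place_of(t,'wrist')[:4]:
            c=np.array(d['at']); w=Rw@c+p; q=K@c
            print(t,round(d['score'],2),'world',w,'px',q[:2]/q[2],'units',Rt.T@(w-p0)/.03)
E
python3 -c "
from h import *
look(['pressure_switch','pressure_button_top'],'w1.png')"
```

```text
time: 3.9
ee_pos: [0.5319, 0.249, 0.2059]
eef_rot: [0.0, 0.993, 0.12, -0.0]
wrist_force: [0.1, 0.4, -1.2]
grip_width: 0.0006
grip_force: 0.0
tcp [0.532 0.249 0.206] cam [0.602 0.266 0.385]
pressure_switch 0.96 world [ 0.638  0.238 -0.   ] px [280.352  92.414] units [3.362 1.211 6.862]
pressure_switch 0.89 world [0.53  0.25  0.001] px [252.016 167.547] units [-0.047 -0.062  6.821]
pressure_switch 0.72 world [ 0.416  0.25  -0.003] px [234.683 236.802] units [-3.754 -0.975  6.949]
pressure_button_top 0.91 world [0.638 0.23  0.082] px [294.78   89.045] units [3.272 1.46  4.137]
pressure_button_top 0.66 world [0.533 0.252 0.089] px [251.054 179.57 ] units [ 0.052 -0.084  3.908]
```

View pics/w1.png

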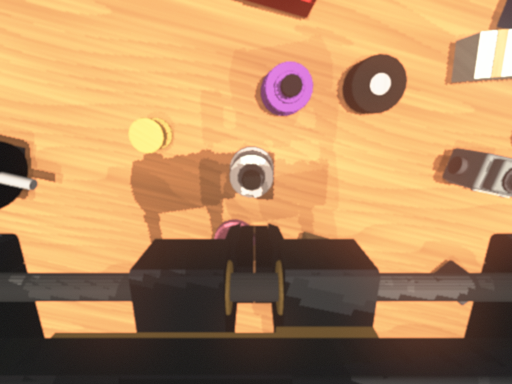

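The wrist picture shows the silver can's cap at (251,178), directly below the finger. The purple can is at (287,88) and the pink one is partly hidden at (235,230). The estimate agrees to about 2 mm, so I'm descending.

```bash
python3 -m creep '[{"jaw":1,"dp":[0,-0.05,0.8],"yaw":0},{"jaw":1,"dp":[0,0,0.8],"yaw":0},{"jaw":1,"dp":[0,0,0.8],"yaw":0},{"jaw":1,"dp":[0,0,0.7],"yaw":0},{"jaw":1,"dp":[0,0,0.4],"yaw":0},{"jaw":1,"dp":[0,0,0.2],"yaw":0},{"jaw":1,"dp":[0,0,0.1],"yaw":0},{"jaw":1,"dp":[0,0,0],"yaw":0},{"jaw":1,"dp":[0,0,0],"yaw":0}]'
python3 -m creep '[{"jaw":1,"dp":[0,0,0.1],"yaw":0},{"jaw":1,"dp":[0,0,0.1],"yaw":0},{"jaw":1,"dp":[0,0,0.1],"yaw":0},{"jaw":1,"dp":[0,0,0.1],"yaw":0},{"jaw":1,"dp":[0,0,0],"yaw":0},{"jaw":1,"dp":[0,0,0],"yaw":0}]'
```

```text
time: 4.95
ee_pos: [0.5326, 0.2505, 0.0931]
eef_rot: [-0.0, 0.993, 0.12, 0.001]
wrist_force: [0.6, -0.1, 0.2]
grip_width: 0.0002
grip_force: 0.0
time: 5.55
ee_pos: [0.5317, 0.2501, 0.0798]
eef_rot: [0.0, 0.993, 0.12, -0.0]
wrist_force: [0.2, 0.1, -0.7]
grip_width: 0.0001
grip_force: 0.0
```

```bash
python3 -m creep '[{"jaw":1,"dp":[0,0,0.1],"yaw":0},{"jaw":1,"dp":[0,0,0],"yaw":0}]'; python3 -m creep '[{"jaw":1,"dp":[0,0,0.1],"yaw":0},{"jaw":1,"dp":[0,0,0],"yaw":0}]'
python3 -c "
from h import *
shot('scene','s2.png'); im=cv2.imread('pics/s2.png')[170:290,280:440]; cv2.imwrite('pics/s2c.png',cv2.resize(im,None,fx=5,fy=5,interpolation=cv2.INTER_CUBIC))"
```

```text
time: 5.75
ee_pos: [0.5316, 0.2501, 0.0766]
eef_rot: [0.0, 0.993, 0.12, -0.0]
wrist_force: [-0.8, -0.5, 0.2]
grip_width: 0.0007
grip_force: 0.0
time: 5.95
ee_pos: [0.5315, 0.25, 0.0735]
eef_rot: [0.0, 0.993, 0.12, -0.0]
wrist_force: [-0.8, -0.2, -0.1]
grip_width: 0.0006
grip_force: 0.0
```

View pics/s2c.png

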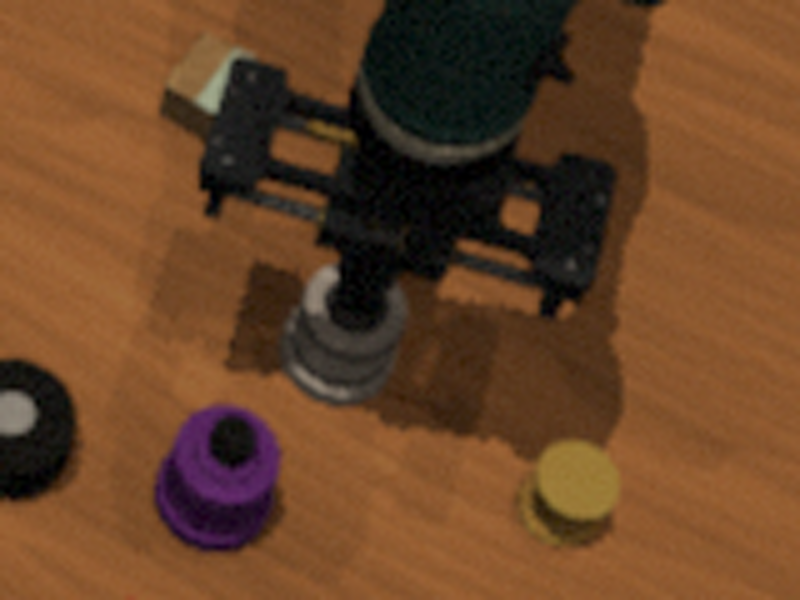

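The fingertip sits on the cap at about (360,300) in the crop. No force reads yet, so I'm continuing in small steps.

```bash
python3 -m creep '[{"jaw":1,"dp":[0,0,0.05],"yaw":0},{"jaw":1,"dp":[0,0,0],"yaw":0}]'; python3 -m creep '[{"jaw":1,"dp":[0,0,0.05],"yaw":0},{"jaw":1,"dp":[0,0,0],"yaw":0}]'
```

```text
time: 6.2
ee_pos: [0.5317, 0.2501, 0.0723]
eef_rot: [0.0, 0.993, 0.12, -0.0]
wrist_force: [-0.4, -0.0, 0.6]
grip_width: 0.0002
grip_force: 0.0
time: 6.4
ee_pos: [0.5317, 0.2501, 0.0708]
eef_rot: [0.0, 0.993, 0.12, -0.0]
wrist_force: [-0.2, 0.3, -0.3]
grip_width: 0.0004
grip_force: 0.0
```

```bash
python3 -c "
from h import *
look(['pressure_switch','pressure_button_top'],'w2.png')
im=cv2.imread('pics/w2.png')[100:300,150:360]; cv2.imwrite('pics/w2c.png',cv2.resize(im,None,fx=3,fy=3))
Rw,p,K=cam('scene'); capture('scene')
for d in place_of('pressure_button_top','scene'): print(d['score'],Rw@np.array(d['at'])+p)
Rw,p,K=cam('wrist')
for z in (.0708,):
  q=K@(Rw.T@(toolpose()[1]-p)); print('tcp px',q[:2]/q[2])
"
```

```text
tcp [0.532 0.25  0.071] cam [0.602 0.267 0.25 ]
pressure_switch 0.9 world [0.53  0.254 0.002] px [248.772 193.189] units [-0.007 -0.143  2.281]
pressure_switch 0.88 world [0.639 0.238 0.001] px [296.979  79.181] units [3.382 1.25  2.321]
pressure_button_top 0.79 world [0.535 0.254 0.082] px [247.902 220.758] units [ 0.133 -0.117 -0.387]
pressure_button_top 0.6 world [0.639 0.231 0.08 ] px [329.75   64.733] units [ 3.331  1.473 -0.324]
0.54 [0.536 0.249 0.08 ]
0.45 [0.642 0.231 0.086]
tcp px [253.175 219.794]
```

View pics/w2c.png

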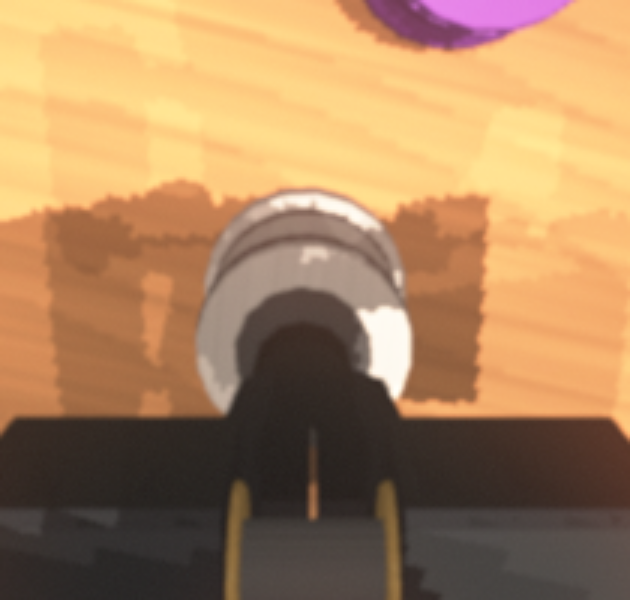

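```bash
python3 -c "
from h import *
Rw,p,K=cam('scene')
def pj(x): q=K@(Rw.T@(np.array(x)-p)); return ((q[:2]/q[2])-[280,170])*5
for z in (0,.066,.0735,.086,.1,.12): print(z,pj([.5317,.2505,z]))
print(env.observe())
a=cv2.imread('pics/s1.png')[190:260,300:400]; shot('scene','s3.png'); b=cv2.imread('pics/s3.png')[190:260,300:400]
cv2.imwrite('pics/cmp.png',np.hstack([cv2.convertScaleAbs(cv2.resize(i,(400,280),interpolation=cv2.INTER_CUBIC),alpha=1.8,beta=10) for i in (a,b)]))
"
```

```text
0 [331.84014068 354.00702369]
0.066 [353.87996869 301.44163689]
0.0735 [356.51238916 295.16326664]
0.086 [360.96125467 284.55264228]
0.1 [366.0374434  272.44584071]
0.12 [373.46616068 254.72821619]
{'time': 6.65, 'joint_positions': array([ 3.97306903e-01,  2.19959551e-01,  1.92235604e+00, -8.72351670e-06,
        9.99234589e-01,  1.72833875e+00]), 'dq': array([ 1.04322076e-04, -3.30806936e-05, -3.97577623e-04, -2.51280435e-03,
        1.32444686e-04,  2.15311088e-03]), 'effort': array([ 1.04253741e-03, -4.35743523e+01, -3.14680660e+01,  2.35319269e-03,
       -7.67953391e-02,  4.05829354e-06]), 'ee_pos': array([0.53181939, 0.25016371, 0.07104898]), 'eef_rot': array([-2.28777840e-06,  9.92822444e-01,  1.19597637e-01,  2.14285370e-05]), 'wrist_force': array([-0.78634707, -0.40554959,  0.25628399]), 'ft_torque': array([-0.07287054,  0.01668992, -0.02783323]), 'grip_force': 0.0, 'grip_width': 0.00033177516357057123}
```

View pics/cmp.png

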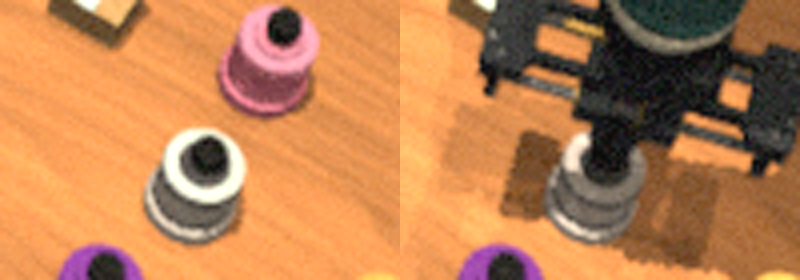

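```bash
E='from h import *
s=env.observe();print(s["ee_pos"][2],s["effort"][:3],s["wrist_force"][2])'
python3 -m creep '[{"jaw":1,"dp":[0,0,-0.3],"yaw":0},{"jaw":1,"dp":[0,0,0],"yaw":0}]' >/dev/null; python3 -c "$E"
python3 -m creep '[{"jaw":1,"dp":[0,0,-0.3],"yaw":0},{"jaw":1,"dp":[0,0,0],"yaw":0}]'>/dev/null; python3 -c "$E"
python3 -m creep '[{"jaw":1,"dp":[0,0,-0.3],"yaw":0},{"jaw":1,"dp":[0,0,0],"yaw":0}]'>/dev/null; python3 -c "$E"
python3 -m creep '[{"jaw":1,"dp":[0,0,-1],"yaw":0},{"jaw":1,"dp":[0,0,-1],"yaw":0},{"jaw":1,"dp":[0,0,-1],"yaw":0},{"jaw":1,"dp":[0,0,0],"yaw":0}]'>/dev/null; python3 -c "$E
look(['pressure_button_top'],'w3.png')
a=cv2.imread('pics/w1.png')[50:250,130:350];b=cv2.imread('pics/w3.png')[50:250,130:350]
cv2.imwrite('pics/cmp2.png',cv2.resize(np.hstack([a,b]),(800,364),interpolation=cv2.INTER_CUBIC))"
```

```text
0.08162801296476627 [ 2.16432632e-02 -4.25576591e+01 -3.07637644e+01] -0.3822229851003379
0.0907986656125066 [ 1.93064689e-02 -4.25335371e+01 -3.12823462e+01] 0.6698393153140718
0.09958052124781921 [ 1.89697347e-02 -4.23876464e+01 -3.16294920e+01] 0.46363520669815594
0.19355957663629697 [ 3.33395856e-02 -3.97570717e+01 -3.32646990e+01] -0.18849579379063552
tcp [0.535 0.252 0.194] cam [0.604 0.268 0.374]
pressure_button_top 0.77 world [0.532 0.251 0.082] px [253.346 185.853] units [-0.139  0.003  3.707]
pressure_button_top 0.71 world [0.638 0.231 0.083] px [296.782  92.145] units [3.137 1.469 3.704]
```

View pics/cmp2.png

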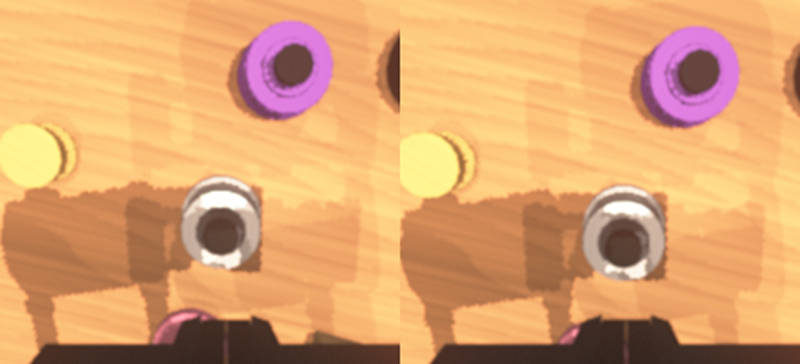

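```bash
python3 -c "
from h import *
np.set_printoptions(precision=4,suppress=True)
T=np.array(camera_model('wrist')['tool_from_camera']);K=np.array(camera_model('wrist')['intrinsics'])
d=T[:3,:3]@np.linalg.inv(K)@np.array([255,227,1.]);c=T[:3,3]
print(T)
for x in (.009,0,-.009): print('edge ray at tool x',x,c+d*(x-c[0])/d[0])
Rt,p0=toolpose();out=[]
for n in ('scene','wrist'):
    im=shot(n,n+'4.png')[:,:,::-1].copy(); Rw,p,K=cam(n); q=K@(Rw.T@(p0-p)); u,v=q[:2]/q[2]
    print(n,u,v)
    x0,y0=int(u)-40,int(v)-35
    cr=cv2.resize(im[y0:y0+70,x0:x0+80],(400,350),interpolation=cv2.INTER_CUBIC); cr=cv2.convertScaleAbs(cr,alpha=2.0,beta=15)
    cv2.drawMarker(cr,(int((u-x0)*5),int((v-y0)*5)),(0,255,0),cv2.MARKER_CROSS,14,1); out.append(cr)
cv2.imwrite('pics/tip.png',np.hstack(out))
"
```

```text
[[ 0.001  -0.961  -0.2765  0.0723]
 [ 1.      0.0006  0.0018  0.0002]
 [-0.0016 -0.2765  0.961  -0.1795]
 [ 0.      0.      0.      1.    ]]
edge ray at tool x 0.009 [ 0.009   0.0011 -0.0336]
edge ray at tool x 0 [ 0.      0.0012 -0.0128]
edge ray at tool x -0.009 [-0.009   0.0014  0.0079]
scene 359.9860406086826 208.1021504935553
wrist 252.79128659730634 218.93673375830684
```

View pics/tip.png

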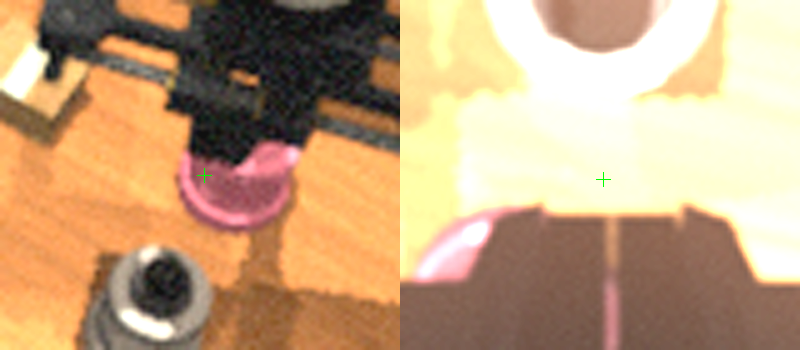

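```bash
python3 -c "
from h import *
np.set_printoptions(precision=0,suppress=True)
Rt,p0=toolpose()
for n in ('scene','wrist'):
  Rw,p,K=cam(n)
  def pj(o): q=K@(Rw.T@(p0+Rt@np.array(o)-p)); return q[:2]/q[2]
  c=pj([0,0,0]); off=np.array([int(c[0])-40,int(c[1])-35])
  for nm,dx,dz in (('nominal',0,0),('A short 33',0,-.033),('A2 short 20',0,-.02),('B back 15',-.015,0),('B2 back15 dn6',-.015,.006),('C back10 short 12',-.01,-.012)):
    print(n,nm,[ ((pj([dx+sx*.009,sy*.0175,dz])-off)*5) for sx,sy in ((1,1),(1,-1),(-1,-1),(-1,1))])
"
```

```text
scene nominal [array([164., 185.]), array([236., 206.]), array([244., 175.]), array([173., 154.])]
scene A short 33 [array([177., 152.]), array([251., 173.]), array([259., 142.]), array([186., 120.])]
scene A2 short 20 [array([172., 165.]), array([245., 187.]), array([253., 155.]), array([181., 134.])]
scene B back 15 [array([171., 159.]), array([243., 180.]), array([251., 149.]), array([180., 128.])]
scene B2 back15 dn6 [array([169., 165.]), array([240., 186.]), array([248., 155.]), array([177., 134.])]
scene C back10 short 12 [array([174., 156.]), array([246., 177.]), array([254., 146.]), array([182., 125.])]
wrist nominal [array([325., 119.]), array([ 77., 119.]), array([ 80., 237.]), array([322., 237.])]
wrist A short 33 [array([350., 213.]), array([ 52., 213.]), array([ 56., 350.]), array([345., 351.])]
wrist A2 short 20 [array([339., 172.]), array([ 63., 172.]), array([ 66., 301.]), array([335., 301.])]
wrist B back 15 [array([322., 218.]), array([ 79., 218.]), array([ 82., 330.]), array([319., 330.])]
wrist B2 back15 dn6 [array([319., 202.]), array([ 83., 201.]), array([ 86., 311.]), array([316., 311.])]
wrist C back10 short 12 [array([331., 219.]), array([ 71., 219.]), array([ 74., 340.]), array([327., 340.])]
```

The scene picture puts the real fingertip near crop (214,158), above and behind the green TCP mark. Combined with the wrist view, it fits tips about 33 mm short of the nominal TCP. That explains the missing force: the cap was never touched. I'm descending again, guided by force.

```bash
python3 -m creep '[{"jaw":1,"dp":[-0.05,0,1],"yaw":0},{"jaw":1,"dp":[0,0,1],"yaw":0},{"jaw":1,"dp":[0,0,1],"yaw":0},{"jaw":1,"dp":[0,0,0.8],"yaw":0},{"jaw":1,"dp":[0,0,0.3],"yaw":0},{"jaw":1,"dp":[0,0,0],"yaw":0},{"jaw":1,"dp":[0,0,0],"yaw":0}]' | sed -n 2,4p
for i in 1; do python3 -m creep '[{"jaw":1,"dp":[0,0,0.1],"yaw":0},{"jaw":1,"dp":[0,0,0],"yaw":0}]'| sed -n 2,4p
python3 -m creep '[{"jaw":1,"dp":[0,0,0.1],"yaw":0},{"jaw":1,"dp":[0,0,0],"yaw":0}]'| sed -n 2,4p
python3 -m creep '[{"jaw":1,"dp":[0,0,0.1],"yaw":0},{"jaw":1,"dp":[0,0,0],"yaw":0}]'| sed -n 2,4p;done
```

```text
ee_pos: [0.5306, 0.2499, 0.0652]
eef_rot: [-0.0, 0.993, 0.12, 0.0]
wrist_force: [-1.1, -0.0, 0.5]
ee_pos: [0.5312, 0.2502, 0.0631]
eef_rot: [-0.0, 0.993, 0.12, 0.001]
wrist_force: [-0.6, -0.4, -0.1]
ee_pos: [0.5304, 0.2498, 0.0592]
eef_rot: [-0.0, 0.993, 0.12, 0.0]
wrist_force: [-0.7, -0.6, -0.3]
ee_pos: [0.53, 0.2497, 0.0556]
eef_rot: [0.0, 0.993, 0.12, -0.0]
wrist_force: [0.5, 0.3, -0.4]
```

```bash
python3 -m creep '[{"jaw":1,"dp":[0.05,0,0.1],"yaw":0},{"jaw":1,"dp":[0,0,0],"yaw":0}]'| sed -n 2,4p
python3 -m creep '[{"jaw":1,"dp":[0,0,0.1],"yaw":0},{"jaw":1,"dp":[0,0,0],"yaw":0}]'| sed -n 2,4p
python3 -m creep '[{"jaw":1,"dp":[0,0,0.1],"yaw":0},{"jaw":1,"dp":[0,0,0],"yaw":0}]'| sed -n 2,4p
```

```text
ee_pos: [0.5317, 0.2501, 0.0525]
eef_rot: [0.0, 0.993, 0.12, -0.0]
wrist_force: [0.1, -1.4, 0.5]
ee_pos: [0.5321, 0.2503, 0.0501]
eef_rot: [-0.0, 0.993, 0.12, 0.0]
wrist_force: [-0.4, -0.9, 1.8]
ee_pos: [0.5321, 0.2503, 0.0471]
eef_rot: [-0.0, 0.993, 0.12, 0.0]
wrist_force: [1.0, 0.2, 3.4]
```

```bash
python3 -m creep '[{"jaw":1,"dp":[0,0,0.1],"yaw":0},{"jaw":1,"dp":[0,0,0],"yaw":0}]'| sed -n 2,4p
python3 -m creep '[{"jaw":1,"dp":[0,0,0.1],"yaw":0},{"jaw":1,"dp":[0,0,0],"yaw":0}]'| sed -n 2,4p
python3 -m creep '[{"jaw":1,"dp":[0,0,0.1],"yaw":0},{"jaw":1,"dp":[0,0,0],"yaw":0}]'| sed -n 2,4p
```

```text
ee_pos: [0.5321, 0.2503, 0.0439]
eef_rot: [-0.0, 0.993, 0.12, 0.0]
wrist_force: [-0.9, -0.5, 4.0]
ee_pos: [0.532, 0.2503, 0.0408]
eef_rot: [-0.0, 0.993, 0.12, 0.0]
wrist_force: [0.9, 0.5, 2.9]
ee_pos: [0.5321, 0.2503, 0.0383]
eef_rot: [-0.0, 0.993, 0.12, 0.0]
wrist_force: [-1.0, -0.0, 6.4]
```

```bash
python3 -m creep '[{"jaw":1,"dp":[0,0,0.06],"yaw":0},{"jaw":1,"dp":[0,0,0],"yaw":0},{"jaw":1,"dp":[0,0,0],"yaw":0}]'| sed -n 2,4p
```

```text
ee_pos: [0.5321, 0.2503, 0.0371]
eef_rot: [-0.0, 0.993, 0.12, 0.0]
wrist_force: [-2.1, -1.3, 8.9]
```

The button is at its stop: the force reached 8.9 N and was rising at about 2 N/mm. Retracting and moving to the limit switch.

```bash
python3 -m creep '[{"jaw":1,"dp":[0,0,-0.5],"yaw":0},{"jaw":1,"dp":[0,0,-0.9],"yaw":0},{"jaw":1,"dp":[0,0,-0.9],"yaw":0},{"jaw":1,"dp":[0,0,-0.9],"yaw":0},{"jaw":1,"dp":[0,0,-0.9],"yaw":0},{"jaw":1,"dp":[0,0,-0.7],"yaw":0},{"jaw":1,"dp":[0,0,0],"yaw":0}]'| sed -n 2,4p
python3 -m creep '[{"jaw":1,"dp":[0,0.9,0],"yaw":0},{"jaw":1,"dp":[0,0.9,0],"yaw":0},{"jaw":1,"dp":[0,0.9,0],"yaw":0},{"jaw":1,"dp":[0,0.9,0],"yaw":0},{"jaw":1,"dp":[0,0.9,0],"yaw":0},{"jaw":1,"dp":[0,0.9,0],"yaw":0},{"jaw":1,"dp":[0,0.9,0],"yaw":0},{"jaw":1,"dp":[0,0.9,0],"yaw":0},{"jaw":1,"dp":[0,0.9,0],"yaw":0},{"jaw":1,"dp":[0,0.9,0],"yaw":0},{"jaw":1,"dp":[0,0.9,0],"yaw":0},{"jaw":1,"dp":[0,0.3,0],"yaw":0}]' | sed -n 2,4p
python3 -m creep '[{"jaw":1,"dp":[0,0,0],"yaw":0},{"jaw":1,"dp":[0,0,0],"yaw":0}]' | sed -n 2,4p
python3 -c "
from h import *
look(['limit_switch','limit_button_top'],'w5.png')
capture('scene');Rw,p,K=cam('scene')
for d in place_of('pressure_button_top','scene'): print(d['score'],Rw@np.array(d['at'])+p)"
```

```text
ee_pos: [0.5337, 0.251, 0.184]
eef_rot: [-0.001, 0.993, 0.12, 0.003]
wrist_force: [0.4, -0.1, 0.3]
ee_pos: [0.6036, -0.0491, 0.1782]
eef_rot: [-0.0, 0.993, 0.119, -0.001]
wrist_force: [0.2, -0.7, -0.4]
ee_pos: [0.6037, -0.0463, 0.1792]
eef_rot: [-0.001, 0.993, 0.12, -0.001]
wrist_force: [0.8, 0.8, -1.0]
tcp [ 0.604 -0.046  0.179] cam [ 0.674 -0.029  0.359]
limit_switch 0.63 world [ 0.601 -0.051  0.001] px [256.246 172.996] units [-0.129  0.133  5.95 ]
limit_button_top 0.96 world [ 0.608 -0.049  0.1  ] px [257.311 186.901] units [0.108 0.134 2.63 ]
0.63 [0.537 0.25  0.072]
0.61 [0.419 0.246 0.086]
0.38 [0.645 0.234 0.089]
```

View pics/w5.png

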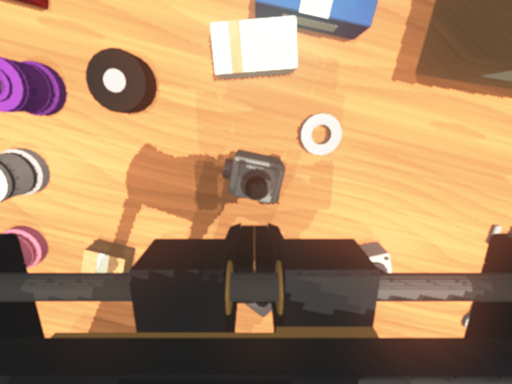

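The wrist picture shows the limit switch's cap at (257,187), with the pressure cap reading 72 mm, so it is in. I'm shifting 3 mm and pressing.

```bash
python3 -m creep '[{"jaw":1,"dp":[0.1,0.1,0.9],"yaw":0},{"jaw":1,"dp":[0,0,0.9],"yaw":0},{"jaw":1,"dp":[0,0,0.9],"yaw":0},{"jaw":1,"dp":[0,0,0.5],"yaw":0},{"jaw":1,"dp":[0,0,0.2],"yaw":0},{"jaw":1,"dp":[0,0,0],"yaw":0},{"jaw":1,"dp":[0,0,0],"yaw":0},{"jaw":1,"dp":[0,0,0],"yaw":0}]'| sed -n 2,4p
python3 -m creep '[{"jaw":1,"dp":[0,0,0.1],"yaw":0},{"jaw":1,"dp":[0,0,0.1],"yaw":0},{"jaw":1,"dp":[0,0,0],"yaw":0}]'| sed -n 2,4p
python3 -m creep '[{"jaw":1,"dp":[0,0,0.1],"yaw":0},{"jaw":1,"dp":[0,0,0],"yaw":0}]'| sed -n 2,4p
python3 -m creep '[{"jaw":1,"dp":[0,0,0.1],"yaw":0},{"jaw":1,"dp":[0,0,0],"yaw":0}]'| sed -n 2,4p
```

```text
ee_pos: [0.6095, -0.0494, 0.0799]
eef_rot: [0.0, 0.993, 0.12, 0.001]
wrist_force: [-0.3, 0.7, 0.6]
ee_pos: [0.6078, -0.0492, 0.0719]
eef_rot: [-0.0, 0.993, 0.12, -0.0]
wrist_force: [0.1, 0.5, -0.8]
ee_pos: [0.608, -0.0493, 0.0689]
eef_rot: [-0.0, 0.993, 0.12, -0.0]
wrist_force: [-0.2, 0.4, 0.5]
ee_pos: [0.6082, -0.0493, 0.0662]
eef_rot: [0.0, 0.993, 0.12, 0.0]
wrist_force: [-1.1, 0.6, 2.6]
```

```bash
python3 -m creep '[{"jaw":1,"dp":[0,0,0.1],"yaw":0},{"jaw":1,"dp":[0,0,0.1],"yaw":0},{"jaw":1,"dp":[0,0,0],"yaw":0}]'| sed -n 2,4p
python3 -m creep '[{"jaw":1,"dp":[0,0,0.1],"yaw":0},{"jaw":1,"dp":[0,0,0],"yaw":0}]'| sed -n 2,4p
python3 -m creep '[{"jaw":1,"dp":[0,0,0.08],"yaw":0},{"jaw":1,"dp":[0,0,0],"yaw":0}]'| sed -n 2,4p
```

```text
ee_pos: [0.6082, -0.0493, 0.0599]
eef_rot: [0.0, 0.993, 0.12, 0.0]
wrist_force: [-0.8, -0.2, 2.6]
ee_pos: [0.6082, -0.0493, 0.0569]
eef_rot: [0.0, 0.993, 0.12, 0.0]
wrist_force: [1.0, -0.5, 2.8]
ee_pos: [0.6083, -0.0493, 0.055]
eef_rot: [0.0, 0.993, 0.12, 0.0]
wrist_force: [-1.3, -0.4, 4.1]
```

```bash
python3 -m creep '[{"jaw":1,"dp":[0,0,0.08],"yaw":0},{"jaw":1,"dp":[0,0,0],"yaw":0}]'| sed -n 2,4p
```

```text
ee_pos: [0.6084, -0.0493, 0.0532]
eef_rot: [0.0, 0.993, 0.12, 0.0]
wrist_force: [-2.3, 0.1, 9.2]
```

At the stop, 9.2 N. On to the valve block.

```bash
python3 -m creep '[{"jaw":1,"dp":[0,0,-0.5],"yaw":0},{"jaw":1,"dp":[0,0,-0.9],"yaw":0},{"jaw":1,"dp":[0,0,-0.9],"yaw":0},{"jaw":1,"dp":[0,0,-0.9],"yaw":0},{"jaw":1,"dp":[0,0,-0.8],"yaw":0},{"jaw":1,"dp":[0,0,0],"yaw":0}]'| sed -n 2,4p
python3 -m creep '[{"jaw":1,"dp":[-0.76,0.88,0],"yaw":0},{"jaw":1,"dp":[-0.76,0.88,0],"yaw":0},{"jaw":1,"dp":[-0.76,0.88,0],"yaw":0},{"jaw":1,"dp":[-0.76,0.88,0],"yaw":0},{"jaw":1,"dp":[-0.76,0.88,0],"yaw":0},{"jaw":1,"dp":[-0.76,0.88,0],"yaw":0},{"jaw":1,"dp":[0,0,0],"yaw":0},{"jaw":1,"dp":[0,0,0],"yaw":0}]'| sed -n 2,4p
python3 -c "
from h import *
look(['valve_block','valve_button_top','limit_button_top'],'w6.png')
capture('scene');Rw,p,K=cam('scene')
for t in ('valve_button_top','limit_button_top'):
  for d in place_of(t,'scene'): print(t,d['score'],Rw@np.array(d['at'])+p)"
```

```text
ee_pos: [0.6109, -0.0496, 0.1769]
eef_rot: [0.001, 0.993, 0.12, 0.004]
wrist_force: [0.7, -0.0, -0.4]
ee_pos: [0.5118, -0.2356, 0.1709]
eef_rot: [-0.001, 0.993, 0.119, -0.001]
wrist_force: [0.7, -0.1, -0.1]
tcp [ 0.512 -0.236  0.171] cam [ 0.582 -0.219  0.35 ]
valve_block 0.76 world [ 0.501 -0.215  0.002] px [236.26 175.93] units [-0.193 -0.751  5.628]
valve_button_top 0.56 world [ 0.512 -0.233  0.064] px [251.051 182.446] units [ 0.027 -0.081  3.561]
limit_button_top 0.69 world [ 0.61  -0.051  0.092] px [69.634 32.773] units [ 4.636 -5.221  2.638]
valve_button_top 0.62 [ 0.512 -0.237  0.062]
limit_button_top 0.49 [ 0.605 -0.049  0.086]
limit_button_top 0.18 [0.534 0.248 0.069]
```

View pics/w6.png

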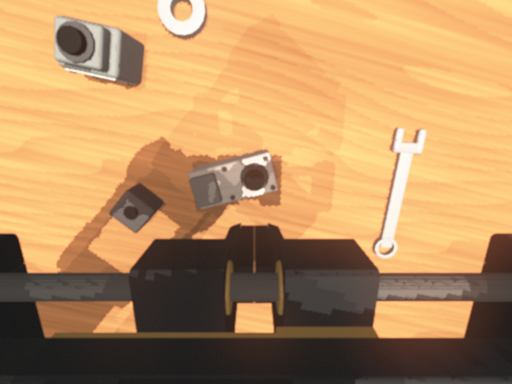

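The wrist picture shows the valve cap at (255,177), with the limit cap at 86–92 mm, so it is in. I'm pressing the valve button.

```bash
python3 -m creep '[{"jaw":1,"dp":[0.05,0,0.9],"yaw":0},{"jaw":1,"dp":[0,0,0.9],"yaw":0},{"jaw":1,"dp":[0,0,0.9],"yaw":0},{"jaw":1,"dp":[0,0,0.9],"yaw":0},{"jaw":1,"dp":[0,0,0.5],"yaw":0},{"jaw":1,"dp":[0,0,0.2],"yaw":0},{"jaw":1,"dp":[0,0,0],"yaw":0},{"jaw":1,"dp":[0,0,0],"yaw":0},{"jaw":1,"dp":[0,0,0],"yaw":0}]'| sed -n 2,4p
python3 -m creep '[{"jaw":1,"dp":[0,0,0.1],"yaw":0},{"jaw":1,"dp":[0,0,0.1],"yaw":0},{"jaw":1,"dp":[0,0,0],"yaw":0}]'| sed -n 2,4p
python3 -m creep '[{"jaw":1,"dp":[0,0,0.1],"yaw":0},{"jaw":1,"dp":[0,0,0],"yaw":0}]'| sed -n 2,4p
python3 -m creep '[{"jaw":1,"dp":[0,0,0.1],"yaw":0},{"jaw":1,"dp":[0,0,0],"yaw":0}]'| sed -n 2,4p
```

```text
ee_pos: [0.5156, -0.2359, 0.045]
eef_rot: [0.001, 0.993, 0.12, 0.001]
wrist_force: [0.2, -0.2, 0.2]
ee_pos: [0.514, -0.2352, 0.0371]
eef_rot: [-0.0, 0.993, 0.12, -0.0]
wrist_force: [0.2, -0.5, 0.3]
ee_pos: [0.5139, -0.2351, 0.0339]
eef_rot: [-0.0, 0.993, 0.12, -0.0]
wrist_force: [-0.7, -0.4, -0.1]
ee_pos: [0.5139, -0.2351, 0.0309]
eef_rot: [-0.0, 0.993, 0.12, -0.0]
wrist_force: [-0.6, 0.2, 0.4]
```

```bash
python3 -m creep '[{"jaw":1,"dp":[0,0,0.1],"yaw":0},{"jaw":1,"dp":[0,0,0],"yaw":0}]'| sed -n 2,4p
python3 -m creep '[{"jaw":1,"dp":[0,0,0.1],"yaw":0},{"jaw":1,"dp":[0,0,0],"yaw":0}]'| sed -n 2,4p
python3 -m creep '[{"jaw":1,"dp":[0,0,0.1],"yaw":0},{"jaw":1,"dp":[0,0,0],"yaw":0}]'| sed -n 2,4p
python3 -m creep '[{"jaw":1,"dp":[0,0,0.1],"yaw":0},{"jaw":1,"dp":[0,0,0],"yaw":0}]'| sed -n 2,4p
```

```text
ee_pos: [0.5145, -0.2354, 0.0283]
eef_rot: [0.0, 0.993, 0.12, 0.0]
wrist_force: [0.4, 0.9, 1.5]
ee_pos: [0.5146, -0.2355, 0.0255]
eef_rot: [0.0, 0.993, 0.12, 0.0]
wrist_force: [-0.4, -0.4, 2.3]
ee_pos: [0.5146, -0.2354, 0.0224]
eef_rot: [0.0, 0.993, 0.12, 0.0]
wrist_force: [0.1, 0.2, 2.4]
ee_pos: [0.5146, -0.2354, 0.0193]
eef_rot: [0.0, 0.993, 0.12, 0.0]
wrist_force: [0.3, -0.7, 2.7]
```

```bash
python3 -m creep '[{"jaw":1,"dp":[0,0,0.1],"yaw":0},{"jaw":1,"dp":[0,0,0],"yaw":0}]'| sed -n 2,4p
python3 -m creep '[{"jaw":1,"dp":[0,0,0.06],"yaw":0},{"jaw":1,"dp":[0,0,0],"yaw":0}]'| sed -n 2,4p
```

```text
ee_pos: [0.5145, -0.2354, 0.0162]
eef_rot: [0.0, 0.993, 0.12, 0.0]
wrist_force: [0.7, -0.4, 3.1]
ee_pos: [0.5145, -0.2354, 0.0148]
eef_rot: [0.0, 0.993, 0.12, 0.0]
wrist_force: [-0.0, -0.0, 5.2]
```

```bash
python3 -m creep '[{"jaw":1,"dp":[0,0,0.06],"yaw":0},{"jaw":1,"dp":[0,0,0],"yaw":0}]'| sed -n 2,4p
```

```text
ee_pos: [0.5145, -0.2354, 0.0134]
eef_rot: [0.0, 0.993, 0.12, 0.0]
wrist_force: [-0.5, 0.5, 8.1]
```

At the stop (8.1 N, rising at 2 N/mm). Retracting and checking.

```bash
python3 -m creep '[{"jaw":1,"dp":[0,0,-0.5],"yaw":0},{"jaw":1,"dp":[0,0,-0.9],"yaw":0},{"jaw":1,"dp":[0,0,-0.9],"yaw":0},{"jaw":1,"dp":[0,0,-0.9],"yaw":0},{"jaw":1,"dp":[0,0,-0.9],"yaw":0},{"jaw":1,"dp":[0,0,-0.9],"yaw":0},{"jaw":1,"dp":[0,0,0],"yaw":0},{"jaw":1,"dp":[0,0,0],"yaw":0},{"jaw":1,"dp":[0,0,0],"yaw":0}]'
python3 -c "
from h import *
look(['valve_button_top','limit_button_top'],'w7.png')
capture('scene');Rw,p,K=cam('scene')
for t in ('pressure_button_top','valve_button_top','limit_button_top','pressure_switch','limit_switch','valve_block'):
  for d in place_of(t,'scene')[:4]: print(t,d['score'],Rw@np.array(d['at'])+p)"
```

```text
time: 21.1
ee_pos: [0.513, -0.2346, 0.1611]
eef_rot: [-0.001, 0.993, 0.12, -0.001]
wrist_force: [0.1, -0.1, 0.1]
grip_width: 0.0004
grip_force: 0.0
tcp [ 0.513 -0.235  0.161] cam [ 0.584 -0.218  0.34 ]
valve_button_top 0.6 world [ 0.512 -0.235  0.052] px [253.34  183.608] units [-0.032  0.003  3.623]
limit_button_top 0.91 world [ 0.608 -0.052  0.092] px [64.713 33.547] units [ 4.534 -5.164  2.317]
limit_button_top 0.42 world [ 0.669 -0.117 -0.   ] px [183.47   13.151] units [ 5.989 -2.571  5.367]
pressure_button_top 0.56 [0.419 0.247 0.089]
pressure_button_top 0.54 [0.532 0.248 0.071]
pressure_button_top 0.41 [0.644 0.234 0.085]
valve_button_top 0.49 [ 0.511 -0.237  0.051]
limit_button_top 0.51 [ 0.604 -0.051  0.09 ]
pressure_switch 0.87 [0.531 0.253 0.   ]
pressure_switch 0.64 [ 0.414  0.248 -0.002]
limit_switch 0.86 [ 0.604 -0.052  0.004]
valve_block 0.86 [ 0.498 -0.216 -0.   ]
```

All three caps read at their pressed heights and the devices haven't moved.

```bash
python3 -c "
from bench import env
print(env.job_done())"
```

```text
the job is handed in; nothing more can be done
None
```

I pressed all three buttons to their stops in the order given; the cameras then read the caps at their pressed heights with the devices where they started, and I handed the job in at about 21 s (no verdict was returned).

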